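Lay the tilting display board flat and put two lights on it

ROBOT

A 6-joint arm with a two-finger parallel gripper is mounted at the origin on the work surface. World frame = base frame: x ahead of the robot, y to its left, z up, the work surface at z = 0. Lengths are in m, angles in rad, forces in N, time in s.
With the tool pointing down it reaches from about 0.4 to 0.825 m from the base axis. Payload 7 kg.
Tool frame: the origin (TCP) lies at the very end of the fingers, on their centre line; the grasp point (between the pads) lies 19 mm behind it; z points along the fingers, y is the line along which they close (so a half turn about z gives the same grasp; the last joint's range is limited). The gripper opens to 88 mm and grips with 3 to 60 N. Pads are 19 mm wide; open, the fingers measure 130 mm over their backs; the gripper's body (78 mm by 193 mm) begins 47 mm behind the grasp point.
Start: joints at [-0.838, 0.359, 0.012, 0, -1.224, -0.288], TCP at [0.29, -0.609, 0.227] pointing down, gripper open.
Joint ranges: [-3.07, 3.07], [-1.43, 2.12], [-1.02, 1.25], [-3.03, 1.67], [-3.05, -0], [-3.03, 3.03]. Speed limits (rad/s): [2.39, 2.39, 3.01, 3.14, 3.14, 3.14].

INTERFACE

Orientations are given as a unit quaternion [w, x, y, z].
In Python, from workcell import move_pose, move_linear, set_joints, let_go, gripper_close, pause, ik, read_state, camera, MotionError, job_done gives the robot as it stands. Calls block until the motion is done:
- move_pose(position, orientation): joint-space move of the TCP to a pose.
- move_linear(position, frame=None, vel=0.15): straight line of the TCP; frame=None keeps the orientation; vel is the mean speed in m/s.
- set_joints(angles): joint-space move.
- let_go() and gripper_close(effort=None): open the fingers fully, or close them until they stop; effort is the grip in N (None keeps the last).
- pause(seconds).
- ik(position, orientation): joint angles nearest the present ones, or None.
- read_state(): the state.
- camera(name): name is "scene" or "top"; returns a dict with "color" (384x512x3 uint8, red, green, blue), "range_z" (384x512 float32, m along the optical axis (not along the pixel's ray), 0 where there is no reading), "fx", "fy", "cx", "cy" (pixels), "dist_coeffs" ([k1, k2, p1, p2, k3] as OpenCV has them; the pictures are not rectified), "R" (3x3) and "t" (3): a world point X has camera coordinates R X + t. Camera axes: x right, y down, z forward; pixel columns grow to the right and rows downward; lengths in m; the calibration is good to about 2 mm. A picture is of the moment at which its call begins.
A pose or a line that the arm cannot do raises MotionError and nothing moves.
- job_done(): hands the job in; it is judged then, once.
The state is a dict: "t": time; "joint_pos": joint angles; "dq": joint speeds; "joint_torque": joint torques, N m; "tcp_pos": TCP position; "eef_rot": TCP orientation; "wrist_force": force on the tool from outside, world axes, zero at the start; "moment": the same for the moment, N m; "finger_gap": opening from 0.0 (shut) to 1.0 (fully open); "grip_force": force on a finger pad.
Only numpy, scipy, OpenCV 4.12 (cv2) and the standard library are available. Lean on these libraries where they do the work, as an engineer would, in place of code of your own. Each camera call takes 0.05 s, during which the arm holds its last target. There are 200 camera calls.

TASK

The display board on the shop counter is propped up on its ratchet. Raise it (it has a bar handle) past the top notch until the pawl tips over and lets go, bring it down until it lies flat, then set the two oblong lights upright on it in one neat row, lengthways along and against the low strip at its hinged edge (within about 15 mm of it), end to end and no more than 25 mm apart. Leave everything else on the counter where it is.

Things in the scene. Friction and masses are not known exactly. Their poses are not given: they have to be found in the camera images.
- board (a joint): Board angle (rad): 0 flat, grows as the bar edge (robot's side) rises; stop at 1.33. Brown slab 180 mm deep, 262 wide, 10 thick, 0.7 kg, on a grey stand; damped hinge (0.7 N m s/rad), sinks if unpropped. Rising it clicks past notches at 0.30, 0.52, 0.74, 0.96; starts in one of the first three. Raised past 1.25 (use 1.30, wait 0.5 s) the pawl is out and it can go down; lying flat tips the pawl in.
- hinge (a point): Mid-point of the board's hinge axis at its far edge, fixed to the stand, 85 mm above the counter. x level, from the handle's side towards the hinge side; y along the hinge; z up. The axis lies at the middle of the slab's thickness.
- handle (a point): Middle of the board's handle: round steel bar 12 mm thick, 140 long, parallel to the hinge, 225 mm from it, at the slab's mid-thickness. Two stems, 65 mm either side of the middle, join it to the slab, whose edge is 45 mm away: a finger fits between. Frame turns with the board: y along the bar, x towards the hinge, z square to the board.
- row (a point): Point on the board's upper face, mid-width, 38 mm from the hinge: 30 mm (half a light's width) short of the aluminium strip (12 mm tall, 8 thick, 230 long) along the hinged edge. x towards the strip, y along it, z out of the face. With the board flat the face is 90 mm above the counter. A light lying against the strip has its origin on this point's y line.
- pawl (a joint): Angle (rad) of the steel tumbler pawl (55 mm nose, round weight on its tail) beside the board, on its +y side: 0 fully in, holding; rides out to about 0.12 on the pins; tips over by its own weight beyond about 0.19; rests at 0.40 when out. With the board flat, pawl and rollers there stand up to 140 mm above the counter, 130 to 180 mm from mid-width.
- light_a: Oblong ribbed light fitting: grey foot 100 x 60 x 14 mm, on it a white ribbed box-shaped cover 84 x 46 mm, 56 mm tall over all, 0.13 to 0.24 kg. Origin at the centre of its underside; x along its length, z up. Starts upright on the counter to the left (+y) of the stand.
- light_b: The same kind of light as light_a, same size and origin. Starts upright on the counter to the right (-y) of the stand.
- round_lamp: Bystander, not to be used: a round ceiling lamp 104 mm across, 55 tall, origin under its centre.
- lamp_carton: Bystander: brown carton 90 x 130 x 100 mm.
- flat_carton: Bystander: white carton 110 x 70 x 60 mm.
- tape_roll: Bystander: roll of tape lying flat, 96 mm across, 45 tall.
- spray: Bystander: white bottle, 60 mm across, 170 tall.
- driver: Bystander: screwdriver 200 mm long, lying.
- spanner: Bystander: spanner 170 mm long, lying.
Things that resemble listed ones, but are neither listed nor needed, are in the scene too. Leave any blue or yellow look-alike of the light_a alone.

How it is judged:
By the outcome, as a careful person would: the job done as asked, in the order asked, and still so for the second after the job is handed in, with the robot touching nothing.
It also fails if it takes over 67 s, if anything falls off the work surface, if the arm or the gripper's body presses on something with over 40 N, if the wrist force passes 120 N, or if a joint passes its speed limit or range.

## Working session

There is one attempt and no reset: what is moved stays moved. The work goes in short steps, each a Python script; the robot and the scene stay as the last script left them, time stands still between calls to the robot, and variables do not carry over. Pictures are saved under pics/ and viewed, at most 10 in all, crops included, and the job is handed in when it is done.

```bash
ls; mkdir -p pics; cat > h.py <<'E'
import numpy as np, cv2
from workcell import *
def snap(n,name):
    c=camera(n); np.savez(f'pics/{name}.npz',**{k:np.array(v) for k,v in c.items()})
    cv2.imwrite(f'pics/{name}.png',c['color'][...,::-1]); return c
def load(name): return dict(np.load(f'pics/{name}.npz'))
def world(c,uv,z=None):
    """pixels -> world; by range image, or on plane of height z"""
    uv=np.array(uv,float).reshape(-1,2)
    K=np.array([[c['fx'],0,c['cx']],[0,c['fy'],c['cy']],[0,0,1]],float)
    n=cv2.undistortPoints(uv.reshape(-1,1,2),K,np.array(c['dist_coeffs'],float)).reshape(-1,2)
    r=np.c_[n,np.ones(len(n))]; R=np.array(c['R']);t=np.array(c['t'])
    if z is None:
        d=c['range_z'][uv[:,1].round().astype(int),uv[:,0].round().astype(int)]
        return (r*d[:,None]-t)@R
    o=-R.T@t; D=r@R
    return o+D*((z-o[2])/D[:,2])[:,None]
E
python3 - <<'E'
from h import *
a=snap('scene','s0');b=snap('top','t0')
for n,c in(('s',a),('t',b)): print(n,c['fx'],c['cx'],c['dist_coeffs'],(-np.array(c['R']).T@c['t']).round(3))
print(read_state())
E
python3 -c "
import cv2
for n in('s0','t0'):cv2.imwrite(f'pics/{n}b.png',cv2.resize(cv2.imread(f'pics/{n}.png'),(800,600),interpolation=cv2.INTER_CUBIC))"
```

```text
pics
s 399.13786132965595 255.14750731422814 [-0.09950452  0.          0.          0.          0.        ] [ 1.139 -0.751  0.953]
t 414.51169244776213 256.50201165212286 [-0.0704363  0.         0.         0.         0.       ] [ 0.391 -0.005  1.402]
{'t': 0.1, 'joint_pos': array([-8.37844220e-01,  3.59302579e-01,  1.11839507e-02, -2.69904957e-04,
       -1.22413770e+00, -2.88117857e-01]), 'dq': array([ 0.00098439, -0.00189887,  0.00345943,  0.00141884, -0.00125215,
       -0.00058443]), 'joint_torque': array([-1.09328197e-03, -5.84163702e+01,  2.93750900e+01,  7.01542899e+00,
        1.01918538e-02, -5.50750144e-05]), 'tcp_pos': array([ 0.29024881, -0.60893443,  0.22574613]), 'eef_rot': array([-2.46001199e-04, -2.20542976e-01,  9.75376977e-01,  6.98919757e-04]), 'wrist_force': array([-0.21238645, -0.07884256,  0.39714385]), 'moment': array([0.0190394 , 0.01342439, 0.05847318]), 'grip_force': 0.0, 'finger_gap': 0.9936552111578764}
```

View pics/s0b.png

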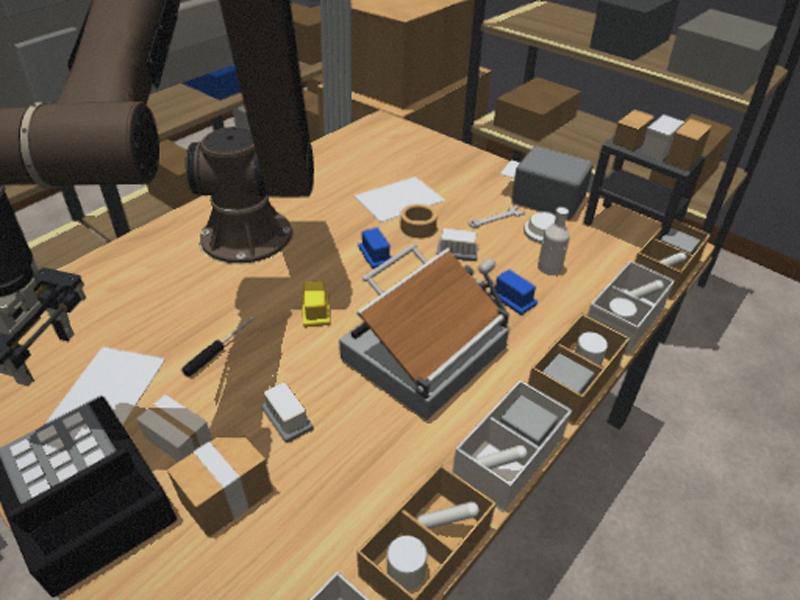

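View pics/t0b.png

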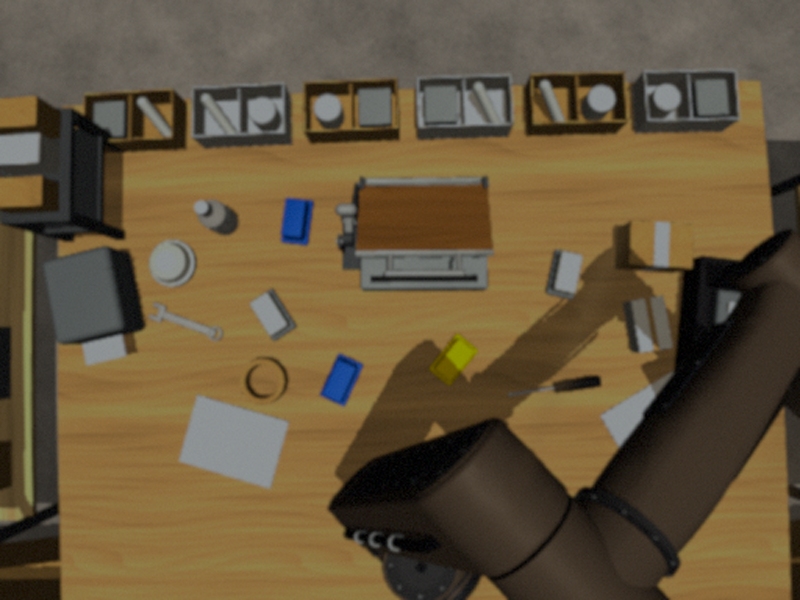

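Scene view: light candidates are white at top-view (272,314) = left/+y → light_a, white at (565,274) = right/−y → light_b; look-alikes: blue (297,221), blue (342,379), yellow (453,359), and the flat carton (648,324). The board is at (424,220) with its bar at (424,277).

```bash
python3 - <<'E'
from h import *
b=load('t0'); img=cv2.imread('pics/t0.png')
cv2.imwrite('pics/t0c.png',cv2.resize(img[105:230,140:400],None,fx=3,fy=3,interpolation=cv2.INTER_CUBIC))
vv,uu=np.mgrid[0:384,0:512]; P=world(b,np.c_[uu.ravel(),vv.ravel()]).reshape(384,512,3); np.save('pics/P.npy',P)
s=.64
for n,(u,v) in dict(a=(272*s,314*s),b=(565*s,274*s)).items():
    u,v=int(u),int(v); p=P[v-25:v+25,u-25:u+25].reshape(-1,3)
    for lo,hi in((.045,.07),(.006,.07)):
        q=p[(p[:,2]>lo)&(p[:,2]<hi)]; r=cv2.minAreaRect((q[:,:2]*1000).astype(np.float32)); print(n,len(q),np.median(q[:,2]).round(4),r, q.mean(0).round(4))
# board
hsv=cv2.cvtColor(img,cv2.COLOR_BGR2HSV)
reg=P[118:158,232:310].reshape(-1,3); 
q=reg[reg[:,2]>.1]; m=np.median(q,0); c=q.mean(0); 
for _ in range(4):
    A=np.c_[q[:,0],q[:,1],np.ones(len(q))]; k=np.linalg.lstsq(A,q[:,2],rcond=None)[0]; e=abs(A@k-q[:,2]); q=q[e<max(.006,2*np.median(e))]
print('plane',k,len(q),np.median(e), 'tilt',np.arctan(np.hypot(k[0],k[1])),'dir',np.arctan2(k[1],k[0]))
print('ext',q.min(0),q.max(0))
for v in range(110,190,2): print(v,P[v,271].round(3),img[v,271])
E
```

```text
a 362 0.0557 ((453.44256591796875, 308.45635986328125), (84.40259552001953, 46.365360260009766), 30.684490203857422) [0.4528 0.3072 0.0556]
a 570 0.0533 ((459.85791015625, 313.05035400390625), (164.9244842529297, 163.9575653076172), 89.279296875) [0.4521 0.3023 0.0413]
b 337 0.0554 ((520.7463989257812, -323.32171630859375), (45.342411041259766, 80.32957458496094), 74.36283874511719) [ 0.5206 -0.322   0.0551]
b 540 0.0523 ((527.4157104492188, -323.62860107421875), (164.11651611328125, 158.2019805908203), 3.455810070037842) [ 0.5185 -0.3169  0.0401]
plane [-0.5841583   0.01881896  0.50415875] 2637 0.0015219917420793705 tilt 0.5289156649607817 dir 3.1093882742284915
ext [ 0.56377611 -0.14670549  0.10002899] [0.69721268 0.09810946 0.17676333]
110 [ 0.754 -0.029  0.005] [ 68 125 143]
112 [ 0.749 -0.029  0.001] [ 72 119 141]
114 [ 0.726 -0.028  0.064] [116 127 129]
116 [ 0.71  -0.027  0.101] [118 123 120]
118 [ 0.705 -0.027  0.096] [ 82  91 103]
120 [ 0.697 -0.027  0.099] [ 26  62 100]
122 [ 0.691 -0.026  0.099] [ 28  65 102]
124 [ 0.683 -0.026  0.106] [ 23  64 100]
126 [ 0.677 -0.026  0.1
[... 525 characters left out ...]
0.022  0.165] [22 59 95]
156 [ 0.571 -0.022  0.173] [20 59 95]
158 [ 0.565 -0.022  0.169] [30 62 97]
160 [ 0.558 -0.021  0.176] [102 113 122]
162 [ 0.553 -0.021  0.175] [113 118 115]
164 [ 0.56  -0.023  0.065] [89 92 89]
166 [ 0.553 -0.022  0.07 ] [108 109 107]
168 [ 0.547 -0.022  0.067] [115 117 113]
170 [ 0.541 -0.022  0.067] [114 116 114]
172 [ 0.52  -0.02   0.199] [107 109 107]
174 [ 0.514 -0.02   0.201] [125 129 127]
176 [ 0.52  -0.021  0.079] [85 87 85]
178 [ 0.513 -0.021  0.082] [29 28 30]
180 [ 0.508 -0.021  0.07 ] [86 89 83]
182 [ 0.502 -0.021  0.062] [112 115 110]
184 [ 0.496 -0.021  0.062] [80 81 78]
186 [ 0.493 -0.021  0.003] [ 49  88 111]
188 [ 0.487 -0.021 -0.005] [ 62 115 143]
```

View pics/t0c.png

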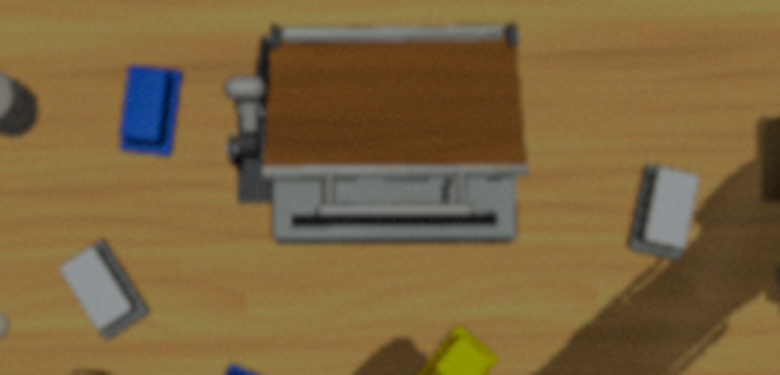

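Close crop confirms: white ribbed lights at crop (104,290) (left = +y → light_a) and (668,210) (light_b); blue/yellow ones are the look-alikes. Board tilt 0.529 → notch 0.52; pawl at crop (245,110). Next, the exact hinge pose, and reachability of a hook-under-the-bar motion.

```bash
cat >> h.py <<'E'
from scipy.spatial.transform import Rotation as Ro
def quat(M): q=Ro.from_matrix(M).as_quat(); return q[[3,0,1,2]]
E
python3 - <<'E'
from h import *
P=np.load('pics/P.npy'); img=cv2.imread('pics/t0.png').astype(int)
yaw=-.032; th=.52
for yaw in(-.032,-.02):
    Rz=np.array([[np.cos(yaw),-np.sin(yaw)],[np.sin(yaw),np.cos(yaw)]])
    br=(img[...,2]>2.2*img[...,0])&(P[...,2]>.09); br[:,:215]=0;br[:110]=0;br[165:]=0;br[:,330:]=0
    q=P[br]; h=q[:,:2]@Rz
    print('slab',len(q),'x',np.percentile(h[:,0],[.5,2,98,99.5]).round(4),'y',np.percentile(h[:,1],[.5,2,98,99.5]).round(4), 'mid',h.mean(0).round(4))
    s=P[160:180,225:320].reshape(-1,3); s=s[(s[:,2]>.185)&(s[:,2]<.22)]; g=s[:,:2]@Rz
    b=g[:,0]<np.median(g[:,0])+.01
    print('bar',len(s),np.median(g,0).round(4),np.median(s[:,2]),'y',np.percentile(g[:,1],[2,98]),'slope',np.polyfit(g[b,1],g[b,0],1))
print('strip px',world(load('t0'),[[140+276/3,105+34/3],[140+510/3,105+34/3]]).round(4))
c=load('t0'); 
yel=(img[...,2]>1.6*img[...,0]+60)&(abs(img[...,2]-img[...,1])<40)&(P[...,2]>.01)&(P[...,2]<.1); yel[:190]=0; yel[250:]=0; q=P[yel]
if len(q): print('yellow',np.percentile(q,[3,97],axis=0).round(3))
yaw=-.028
def R3(phi,s):
    A=Ro.from_euler('z',yaw).as_matrix(); z=np.array([np.cos(phi),0,-np.sin(phi)]); y=np.array([0,s,0]); return A@np.c_[np.cross(y,z),y,z]
for phi in(.5,.7,.9):
  for s in(1,-1):
    q=quat(R3(phi,s)); o=[]
    for p in((.45,-.02,.22),(.52,-.02,.18),(.64,-.02,.28),(.49,-.02,.09),(.42,-.02,.12)):
        j=ik(p,q); o.append(None if j is None else np.round(j,2).tolist())
    print(phi,s,o)
E
```

```text
slab 3346 x [0.3909 0.5652 0.6987 0.7024] y [-0.1335 -0.1293  0.1216  0.126 ] mid [ 0.6288 -0.0047]
bar 263 [ 5.171e-01 -4.000e-04] 0.1994036177096805 y [-0.07547757  0.06669829] slope [-0.01276609  0.51585493]
slab 3346 x [0.391  0.5652 0.6987 0.7014] y [-0.1408 -0.1368  0.1141  0.1183] mid [ 0.6287 -0.0122]
bar 263 [ 0.5167 -0.0066] 0.1994036177096805 y [-0.08168188  0.06053552] slope [-0.00717102  0.51564939]
strip px [[ 0.7106  0.0968  0.1117]
 [ 0.7062 -0.1516  0.0957]]
yellow [[ 0.304 -0.12   0.011]
 [ 0.39  -0.039  0.061]]
0.5 1 [[-2.82, -1.42, -0.81, -1.82, -2.82, -0.44], [-0.46, -0.11, -0.81, -1.97, -0.41, 0.65], None, None, None]
0.5 -1 [[-2.82, -1.42, -0.81, -1.82, -2.82, 2.7], [-0.46, -0.11, -0.81, -1.97, -0.41, -2.5], None, None, None]
0.7 1 [None, None, None, [-0.41, 0.03, -0.82, -1.94, -0.31, 0.64], None]
0.7 -1 [None, None, None, [-0.41, 0.03, -0.82, -1.94, -0.31, -2.51], None]
0.9 1 [None, None, [0.24, -0.08, -0.87, 0.95, -0.21, -2.73], None, None]
0.9 -1 [None, None, [0.24, -0.08, -0.87, 0.95, -0.21, 0.41], None, None]
```

```bash
cat >> h.py <<'E'
YAW=-.02; H=np.array([.711,-.011]) # hinge in yaw-turned frame (x,y)
A=Ro.from_euler('z',YAW).as_matrix()
def tool(phi,s=1):
    z=np.array([np.cos(phi),0,-np.sin(phi)]); y=np.array([0,s,0]); return A@np.c_[np.cross(y,z),y,z]
def hook(th,phi,d=.0165,tip=.02,r=.225):
    "TCP for closed fingers under the bar at board angle th"
    b=np.array([H[0]-r*np.cos(th),H[1],.085+r*np.sin(th)])
    return A@(b+tip*np.array([np.cos(phi),0,-np.sin(phi)])-d*np.array([np.sin(phi),0,np.cos(phi)]))
E
python3 - <<'E'
from h import *
for phi in(1.0,1.1,1.2,1.3,1.4):
  for s in(1,-1):
    q=quat(tool(phi,s)); print(phi,s,[None if (j:=ik(hook(t,phi,tip=tp),q)) is None else np.round(j,2).tolist() for t,tp in((.4,-.08),(.5,.02),(.9,.02),(1.3,.02),(.1,.02),(.1,-.08))])
E
```

```text
1.0 1 [None, None, [0.36, -0.14, -0.92, 0.7, -0.32, -2.58], [0.35, -0.02, -0.67, 0.48, -0.43, -2.33], None, None]
1.0 -1 [None, None, [0.36, -0.14, -0.92, 0.7, -0.32, 0.57], [0.35, -0.02, -0.67, 0.48, -0.43, 0.81], None, None]
1.1 1 [[0.6, -0.35, -0.95, 0.46, -0.63, -2.52], None, [0.42, -0.1, -0.76, 0.4, -0.51, -2.32], [0.36, 0.01, -0.52, 0.29, -0.62, -2.15], None, None]
1.1 -1 [[0.6, -0.35, -0.95, 0.46, -0.63, 0.63], None, [0.42, -0.1, -0.76, 0.4, -0.51, 0.82], [0.36, 0.01, -0.52, 0.29, -0.62, 0.99], None, None]
1.2 1 [[0.55, -0.28, -0.8, 0.29, -0.75, -2.33], [0.46, -0.09, -0.87, 0.36, -0.49, -2.35], [0.41, -0.05, -0.62, 0.24, -0.68, -2.16], [0.34, 0.06, -0.39, 0.18, -0.78, -2.04], None, [0.56, -0.24, -0.97, 0.38, -0.56, -2.45]]
1.2 -1 [[0.55, -0.28, -0.8, 0.29, -0.75, 0.82], [0.46, -0.09, -0.87, 0.36, -0.49, 0.8], [0.41, -0.05, -0.62, 0.24, -0.68, 0.98], [0.34, 0.06, -0.39, 0.18, -0.78, 1.1], None, [0.56, -0.24, -0.97, 0.38, -0.56, 0.69]]
1.3 1 [[0.49, -0.19, -0.66, 0.17, -0.87, -2.18], [0.44, -0.04, -0.73, 0.2, -0.65, -2.17], [0.38, -0.0, -0.5, 0.14, -0.83, -2.06], [0.32, 0.11, -0
[... 151 characters left out ...]
.96], [0.44, -0.04, -0.73, 0.2, -0.65, 0.97], [0.38, -0.0, -0.5, 0.14, -0.83, 1.08], [0.32, 0.11, -0.27, 0.11, -0.93, 1.17], [0.45, 0.03, -0.96, 0.36, -0.36, 0.78], [0.52, -0.17, -0.82, 0.21, -0.7, 0.89]]
1.4 1 [[0.44, -0.11, -0.54, 0.09, -0.99, -2.07], [0.41, 0.01, -0.62, 0.1, -0.79, -2.06], [0.36, 0.05, -0.4, 0.08, -0.96, -1.98], [0.3, 0.17, -0.17, 0.06, -1.08, -1.92], [0.43, 0.08, -0.8, 0.15, -0.54, -2.15], [0.46, -0.09, -0.68, 0.11, -0.83, -2.12]]
1.4 -1 [[0.44, -0.11, -0.54, 0.09, -0.99, 1.07], [0.41, 0.01, -0.62, 0.1, -0.79, 1.08], [0.36, 0.05, -0.4, 0.08, -0.96, 1.16], [0.3, 0.17, -0.17, 0.06, -1.08, 1.23], [0.43, 0.08, -0.8, 0.15, -0.54, 1.0], [0.46, -0.09, -0.68, 0.11, -0.83, 1.03]]
```

```bash
python3 - <<'E'
from h import *
phi=1.3;q=quat(tool(phi,-1))
gripper_close(20)
move_pose(hook(.42,phi,tip=-.07),q)
move_linear(hook(.42,phi),vel=.12); s=read_state(); print('in',s['t'],s['wrist_force'].round(1))
for t in(.52,.7,.9,1.1,1.22):
    move_linear(hook(t,phi),vel=.12); s=read_state(); print(t,s['t'],s['wrist_force'].round(1),np.linalg.norm(s['tcp_pos']-hook(t,phi)).round(4))
c=snap('top','t1'); d=snap('scene','s1')
cv2.imwrite('pics/m1.png',np.hstack([cv2.resize(d['color'][120:280,180:360,::-1],None,fx=2.2,fy=2.2),cv2.resize(c['color'][100:260,200:380,::-1],None,fx=2.2,fy=2.2)]))
E
```

```text
in 4.625 [-0.   0.3  0.7]
0.52 4.9583 [-4.5  0.7 -0.8] 0.001
0.7 5.4417 [-7.3  1.3  3.2] 0.0008
0.9 5.9667 [-2.3  0.3 -0. ] 0.0002
1.1 6.4917 [-1.9 -0.3  0.5] 0.0008
1.22 6.8667 [-1.   0.3  0.3] 0.0006
```

View pics/m1.png

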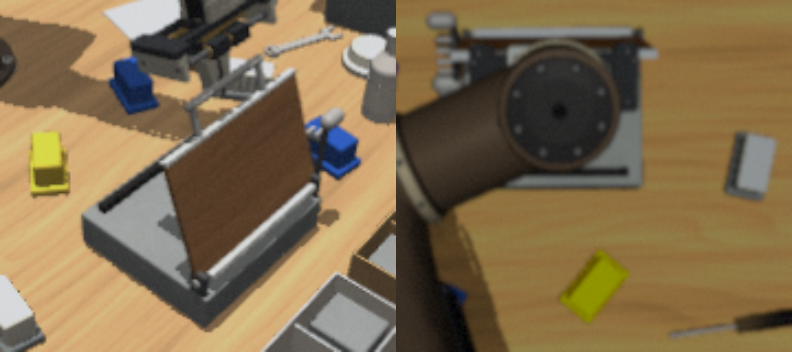

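The board is nearly upright (scene crop: slab (235,170), bar (225,95) above the closed fingers). Measure the tilt from the scene depth, and creep to 1.30.

```bash
cat >> h.py <<'E'
def tilt(c):
    "board angle and yaw from brown pixels of the scene camera"
    v,u=np.mgrid[120:285,215:330]; uv=np.c_[u.ravel(),v.ravel()]; col=c['color'][120:285,215:330].reshape(-1,3).astype(int)
    P=world(c,uv); m=(col[:,0]>2*col[:,2])&(P[:,2]>.1)&(P[:,0]>.45)&(P[:,0]<.75)&(abs(P[:,1]+.01)<.12); q=P[m]
    for _ in range(5):
        k=np.median(q,0) if _==0 else q.mean(0); n=np.linalg.svd(q-k)[2][2] if len(q)<6000 else None; e=abs((q-k)@n); q=q[e<max(.005,2.5*np.median(e))]
    n=n*np.sign(n[0]); return np.arctan2(n[0],abs(n[2])),np.arctan2(n[1],n[0]),len(q),q.mean(0).round(4)
E
python3 - <<'E'
from h import *
print(tilt(load('s1')),tilt(load('s0')))
phi=1.3
for t in(1.26,1.29):
    move_linear(hook(t,phi),vel=.08); s=read_state(); print(t,s['t'],s['wrist_force'].round(1)); d=snap('scene','s2'); print(tilt(d))
E
```

```text
(np.float64(1.2229747869787944), np.float64(-0.02431647920096831), 2336, array([ 0.6829, -0.0225,  0.1764])) (np.float64(0.5105550043357013), np.float64(-0.028167539611421013), 3055, array([ 0.6286, -0.0205,  0.1372]))
1.26 7.225 [-1.   0.6  0.2]
(np.float64(1.2653781705827476), np.float64(-0.023851020267143697), 2144, array([ 0.6866, -0.023 ,  0.1784]))
1.29 7.525 [-0.6 -0.6 -1. ]
(np.float64(1.2956699250038783), np.float64(-0.02260392267796611), 1928, array([ 0.6893, -0.0223,  0.1795]))
```

```bash
python3 - <<'E'
from h import *
phi=1.3
move_linear(hook(1.302,phi),vel=.08); pause(.6); d=snap('scene','s3'); print(tilt(d))
cv2.imwrite('pics/m3.png',cv2.resize(d['color'][150:270,215:345,::-1],None,fx=4,fy=4,interpolation=cv2.INTER_CUBIC))
for t,v in((1.15,.06),(1.0,.06),(.8,.09)):
    move_linear(hook(t,phi),vel=v); s=read_state(); print(t,s['t'],s['wrist_force'].round(1))
d=snap('scene','s4'); print(tilt(d))
E
```

```text
(np.float64(1.307563394651118), np.float64(-0.021782105601736147), 1878, array([ 0.6906, -0.0212,  0.1793]))
1.15 9.1917 [-1.5 -1.   1.1]
1.0 9.9 [-1.3 -0.7 -0.5]
0.8 10.55 [-3.4 -1.1  0.6]
(np.float64(0.8059754662341913), np.float64(-0.026561701530063313), 3185, array([ 0.6479, -0.021 ,  0.158 ]))
```

View pics/m3.png

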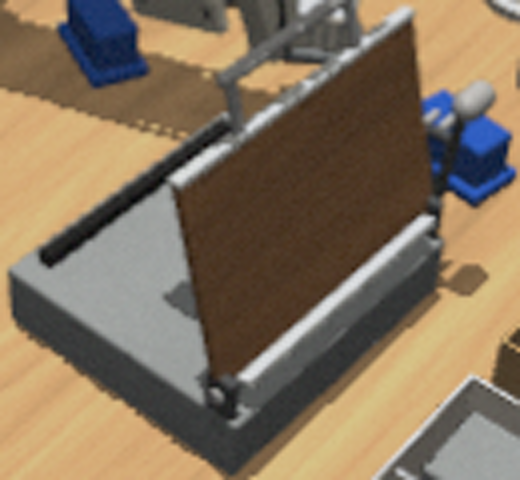

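The pawl weight (crop (475,100)) has tipped over, and the board is at 0.81, below the 0.96 notch, so it is released. Continue down.

```bash
python3 - <<'E'
from h import *
phi=1.3
for t,tp in((.6,.02),(.4,.02),(.25,.018),(.12,.014)):
    move_linear(hook(t,phi,tip=tp),vel=.09); s=read_state(); print(t,s['t'],s['wrist_force'].round(1))
print(tilt(snap('scene','s5')))
p=hook(.12,phi,tip=.014); 
move_linear(p+A@[-.03,0,0.0],vel=.06); move_linear(p+A@[-.06,0,.14],vel=.25)
set_joints(ik([.42,.25,.26],quat(tool(np.pi/2,-1))))
c=snap('top','t6');d=snap('scene','s6');print(read_state()['t'])
cv2.imwrite('pics/m6.png',cv2.resize(c['color'][95:235,140:400,::-1],None,fx=3,fy=3,interpolation=cv2.INTER_CUBIC))
E
```

```text
0.6 11.25 [-5.6 -1.1  1.2]
0.4 11.9 [-5.7  0.7 -1. ]
0.25 12.4083 [-5.6  0.9 -0.9]
0.12 12.8417 [ 0.2 -0.   0.2]
(np.float64(0.23901094269817053), np.float64(-0.029142990214706333), 2448, array([ 0.609 , -0.0195,  0.1158]))
15.4167
```

View pics/m6.png

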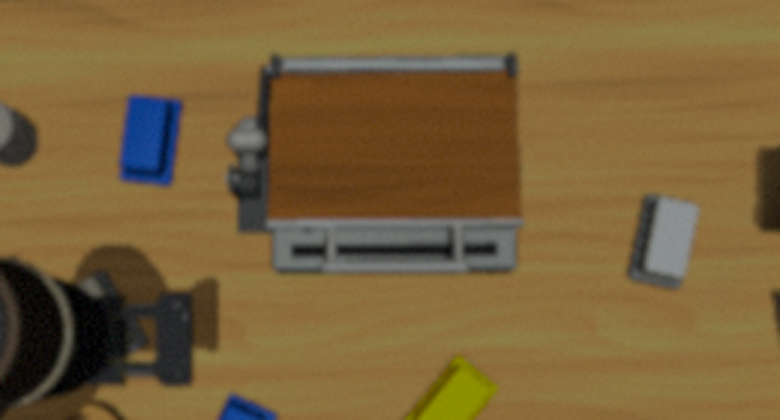

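```bash
python3 - <<'E'
from h import *
P0=load('s6'); print(tilt(P0))
c=load('t6'); vv,uu=np.mgrid[0:384,0:512]; P=world(c,np.c_[uu.ravel(),vv.ravel()]).reshape(384,512,3); col=c['color'].astype(int)
br=(col[...,0]>2.2*col[...,2])&(P[...,2]>.075); br[:,:215]=0;br[:112]=0;br[172:]=0;br[:,330:]=0
q=P[br];k=q.mean(0);print(k,len(q));n=np.linalg.svd(q-k)[2][2];print('n',n/n[2],'z',np.percentile(q[:,2],[5,50,95]))
for v in range(110,190,2): print(v,P[v,271].round(3),col[v,271])
E
```

```text
(np.float64(0.23986727687661785), np.float64(-0.024439736044047353), 2470, array([ 0.6093, -0.0188,  0.1158]))
[ 0.62074518 -0.02429336  0.11551953] 3924
n [ 2.15662804 -0.08121227  1.        ] z [0.0932762  0.1125537  0.13068266]
110 [ 0.391 -0.005  1.402] [141 125  68]
112 [ 0.749 -0.029  0.001] [138 115  69]
114 [ 0.725 -0.028  0.067] [112 110 102]
116 [ 0.71  -0.027  0.102] [125 131 130]
118 [ 0.703 -0.027  0.102] [91 84 79]
120 [ 0.699 -0.027  0.094] [104  67  32]
122 [ 0.692 -0.026  0.095] [110  68  29]
124 [ 0.685 -0.026  0.096] [110  70  28]
126 [ 0.68  -0.026  0.092] [111  70  29]
128 [ 0.67  -0.026  0.104] [110  68  25]
130 [ 0.664 -0.025  0.106] [106  68  26]
132 [ 0.658 -0.025  0.103] [103  61  21]
134 [ 0.65  -0.025  0.109] [106  66  27]
136 [ 0.645 -0.025  0.103] [106  65  26]
138 [ 0.637 -0.025  0.11 ] [108  70  29]
140 [ 0.631 -0.024  0.108] [106  66  25]
142 [ 0.624 -0.024  0.112] [102  64  20]
144 [ 0.618 -0.024  0.111] [107  67  26]
146 [ 0.611 -0.024  0.113] [103  65  25]
148 [ 0.604 -0.023  0.12 ] [106  68  30]
150 [ 0.597 -0.023  0.123] [99 63 20]
152 [ 0.592 -0.023  0.117] [99 62 21]
154 [ 0.585 -0.023  0.121] [102  63  24]
156 [ 0.578 -0.023  0.125] [99 63 26]
158 [ 0.572 -0.022  0.12 ] [101  64  25]
160 [ 0.565 -0.022  0.124] [104  64  24]
162 [ 0.559 -0.022  0.125] [104  65  27]
164 [ 0.553 -0.022  0.126] [104  65  24]
166 [ 0.546 -0.021  0.134] [103  64  29]
168 [ 0.539 -0.021  0.137] [124 113 106]
170 [ 0.534 -0.021  0.128] [106 110 110]
172 [ 0.534 -0.022  0.067] [105 109 106]
174 [ 0.528 -0.022  0.065] [111 115 111]
176 [ 0.52  -0.021  0.078] [78 81 79]
178 [ 0.514 -0.021  0.08 ] [24 25 23]
180 [ 0.508 -0.021  0.065] [75 76 75]
182 [ 0.495 -0.02   0.144] [104 108 105]
184 [ 0.489 -0.02   0.144] [117 119 118]
186 [ 0.494 -0.021  0.002] [116  96  65]
188 [ 0.487 -0.021 -0.001] [143 113  63]
```

The board stopped at 0.24 rad, not flat. Look at the pawl.

```bash
python3 - <<'E'
from h import *
print(tilt(snap('scene','s7')))
f=lambda n:cv2.resize(load(n)['color'][140:235,285:345,::-1],None,fx=4.3,fy=4.3,interpolation=cv2.INTER_CUBIC)
cv2.imwrite('pics/m7.png',np.hstack([f('s0'),f('s3'),f('s7')]))
E
```

```text
(np.float64(0.23887993812661476), np.float64(-0.02858447542147773), 2481, array([ 0.6091, -0.0191,  0.1158]))
```

View pics/m7.png

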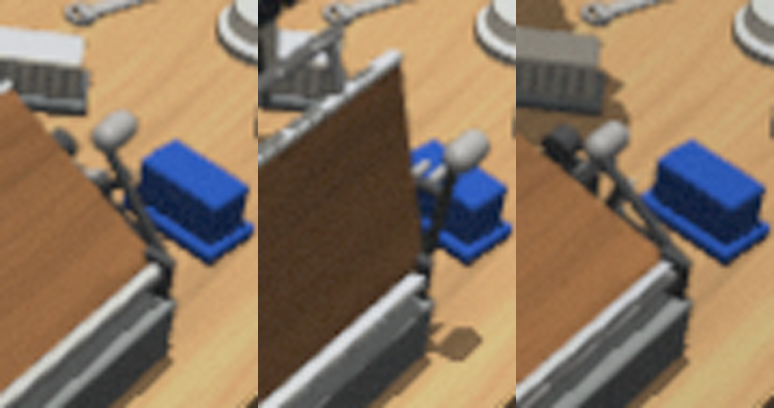

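The pawl's weight arm follows the board and seems to rest on its resetting roller; press gently down on the board near its front edge with closed fingers, watching the force.

```bash
python3 - <<'E'
from h import *
q=quat(tool(np.pi/2,-1)); g=lambda z:A@[H[0]-.165,H[1]-.0,z]
move_pose(g(.20),q); move_linear(g(.135),vel=.12)
for z in(.126,.120,.114,.108,.102,.096,.0915):
    move_linear(g(z),vel=.06); s=read_state(); print(z,s['t'],s['wrist_force'].round(1),s['tcp_pos'].round(4))
    if abs(s['wrist_force'][2])>20: break
print(tilt(snap('scene','s8')))
f=lambda n:cv2.resize(load(n)['color'][140:235,285:345,::-1],None,fx=4.3,fy=4.3,interpolation=cv2.INTER_CUBIC)
cv2.imwrite('pics/m8.png',np.hstack([f('s7'),f('s8')]))
E
```

```text
0.126 17.625 [ 0.4 -0.4 -0.7] [ 0.5459 -0.0218  0.1263]
0.12 17.875 [ 0.1 -0.1  0.4] [ 0.5454 -0.022   0.1196]
0.114 18.125 [0.6 0.1 0.9] [ 0.5454 -0.022   0.1135]
0.108 18.375 [-0.3  0.  -0.1] [ 0.5453 -0.022   0.1075]
0.102 18.625 [ 0.2 -0.1  0.6] [ 0.5454 -0.022   0.1015]
0.096 18.875 [-0.6  0.4  0.1] [ 0.5453 -0.022   0.0955]
0.0915 19.125 [-0.1  0.1 -0.8] [ 0.5455 -0.022   0.0912]
(np.float64(0.17373030185831673), np.float64(0.7975444185809724), 9, array([ 0.5393, -0.0525,  0.1853]))
```

```bash
python3 - <<'E'
from h import *
move_linear(A@[H[0]-.165,H[1],.17],vel=.2); set_joints(ik([.42,.25,.26],quat(tool(np.pi/2,-1))))
d=snap('scene','s9');c=snap('top','t9');print(read_state()['t'],tilt(d))
cv2.imwrite('pics/m9.png',np.hstack([cv2.resize(d['color'][130:290,210:350,::-1],(420,480),interpolation=cv2.INTER_CUBIC),cv2.resize(c['color'][100:220,210:300,::-1],(360,480),interpolation=cv2.INTER_CUBIC)]))
E
```

```text
21.0083 (np.float64(0.0), np.float64(0.0), 0, array([nan, nan, nan]))
  return _methods._mean(a, axis=axis, dtype=dtype,
  ret = um.true_divide(
  ret = ret.dtype.type(ret / rcount)
h.py:33: RuntimeWarning: Mean of empty slice.
  k=np.median(q,0) if _==0 else q.mean(0); n=np.linalg.svd(q-k)[2][2] if len(q)<6000 else None; e=abs((q-k)@n); q=q[e<max(.005,2.5*np.median(e))]
h.py:34: RuntimeWarning: Mean of empty slice.
  n=n*np.sign(n[0]); return np.arctan2(n[0],abs(n[2])),np.arctan2(n[1],n[0]),len(q),q.mean(0).round(4)
```

View pics/m9.png

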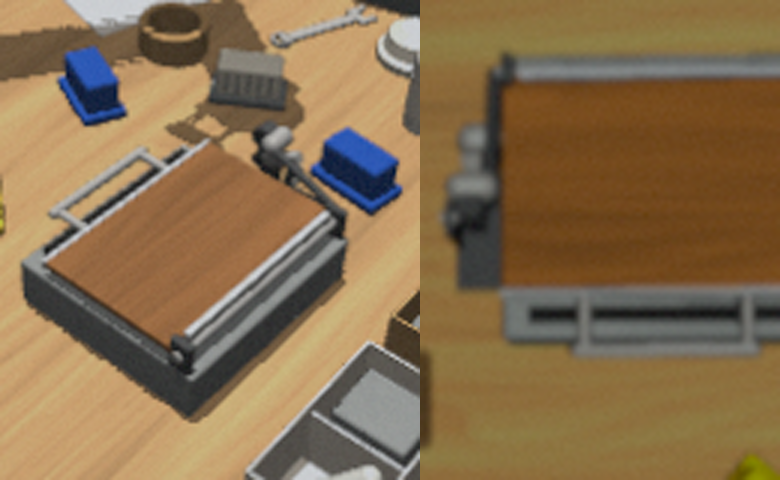

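The board now lies flat (slab in scene crop (190,240), pawl back in at (275,150)). Measure the flat board, strip and lights again.

```bash
python3 - <<'E'
from h import *
c=load('t9'); col=c['color'].astype(int)
v,u=np.mgrid[0:384,0:512]; uv=np.c_[u.ravel(),v.ravel()]
R=world(c,uv).reshape(384,512,3)
br=(col[...,0]>2.2*col[...,2])&(R[...,2]>.075)&(R[...,2]<.105); br[:,:215]=0;br[:100]=0;br[185:]=0;br[:,330:]=0
br=cv2.morphologyEx(br.astype(np.uint8),cv2.MORPH_OPEN,np.ones((5,5)))>0
W=world(c,uv,.09).reshape(384,512,3)
r=cv2.minAreaRect((W[br][:,:2]*1000).astype(np.float32)); print('brown',r,cv2.boxPoints(r).round(1).tolist(),'z',np.median(R[br][:,2]))
q=R[br];print(np.polyfit(q[:,0],q[:,2],1))
for uu in(240,255,271,290,305):  # strip near face: brown->grey transition; rows
    s=(col[:,uu,0]-col[:,uu,2]); rows=range(112,126); print(uu,[(k,int(s[k]),int(col[k,uu].sum())) for k in rows])
for n,t in dict(a='t0',b='t9').items():
    cc=load(t); RR=world(cc,uv).reshape(384,512,3); g=np.array([.4530,.3080]) if n=='a' else np.array([.5205,-.3225])
    near=np.hypot(*(RR[...,:2]-g).transpose(2,0,1))<.065
    for lo in(.046,.007):
        m=near&(RR[...,2]>lo)&(RR[...,2]<.065); print(n,lo,cv2.minAreaRect((RR[m][:,:2]*1000).astype(np.float32)))
    C=cc['color'].astype(int); m=near&(RR[...,2]>.046)&(C.min(2)>105); WW=world(cc,uv,.056).reshape(384,512,3)
    print('col',m.sum(),cv2.minAreaRect((WW[m][:,:2]*1000).astype(np.float32)))
E
```

```text
brown ((618.9276733398438, -23.49566650390625), (262.41650390625, 161.64306640625), 88.23155975341797) [[534.0999755859375, -152.10000610351562], [695.7000122070312, -157.10000610351562], [703.7999877929688, 105.19999694824219], [542.2000122070312, 110.0999984741211]] z 0.08992632443169378
[-0.00219114  0.0912872 ]
240 [(112, 67, 334), (113, 54, 315), (114, 25, 308), (115, 4, 317), (116, -3, 349), (117, -3, 387), (118, -3, 379), (119, 8, 314), (120, 38, 234), (121, 72, 208), (122, 88, 220), (123, 91, 224), (124, 94, 235), (125, 92, 238)]
255 [(112, 67, 330), (113, 49, 316), (114, 19, 312), (115, 2, 313), (116, -1, 343), (117, -5, 392), (118, -3, 377), (119, 10, 309), (120, 42, 233), (121, 77, 209), (122, 84, 210), (123, 89, 209), (124, 89, 219), (125, 88, 231)]
271 [(112, 67, 323), (113, 43, 313), (114, 13, 304), (115, -2, 315), (116, -3, 361), (117, -5, 393), (118, -1, 358), (119, 21, 277), (120, 62, 211), (121, 86, 210), (122, 88, 214), (123, 89, 220), (124, 86, 225), (125, 93, 220)]
290 [(112, 67, 325), (113, 42, 320), (114, 12, 311), (115, -1, 316), (116, -3, 359), (117, -5, 384)
[... 296 characters left out ...]
, 88, 210), (123, 87, 212), (124, 81, 212), (125, 81, 205)]
a 0.046 ((453.44464111328125, 308.4576110839844), (84.39773559570312, 46.365360260009766), 30.68448829650879)
a 0.007 ((455.360107421875, 302.46038818359375), (113.67701721191406, 82.05057525634766), 6.207019329071045)
col 334 ((451.463134765625, 307.5145263671875), (81.77140045166016, 44.4951171875), 31.56163787841797)
b 0.046 ((521.108154296875, -323.45361328125), (44.84539031982422, 82.00739288330078), 73.96251678466797)
b 0.007 ((524.2695922851562, -306.13836669921875), (82.756591796875, 98.92529296875), 80.09637451171875)
col 319 ((520.205810546875, -323.01483154296875), (42.8795051574707, 80.53472137451172), 75.96554565429688)
```

```bash
cat >> h.py <<'E'
YB=-.028; UX=np.array([np.cos(YB),np.sin(YB)]); UY=np.array([-np.sin(YB),np.cos(YB)]); STRIP=np.array([.7005,-.026])
def down(al):
    x=np.array([np.cos(al),np.sin(al),0]); z=np.array([0,0,-1.]); return quat(np.c_[x,np.cross(z,x),z])
def goto(p,al):
    "joint move to tool-down pose, the half turn with least last-joint travel"
    j0=read_state()['joint_pos']; js=[j for a in(al,al+np.pi) if (j:=ik(p,down(a))) is not None]
    set_joints(min(js,key=lambda j:np.abs(np.array(j)-j0).max()))
def pickplace(xy,al,side):
    xy=np.array(xy); up=lambda p,z:np.r_[p,z]
    let_go(); goto(up(xy,.10),al); move_linear(up(xy,.018),vel=.12)
    gripper_close(25); s=read_state(); print('gap',s['finger_gap']*88,'grip',s['grip_force'],s['t'])
    if not .4<s['finger_gap']<.62: raise SystemExit('bad grasp')
    move_linear(up(xy,.26),vel=.25)
    r=STRIP-.0335*UX+side*.054*UY
    goto(up(r,.26),YB+np.pi/2); move_linear(up(r,.125),vel=.2); move_linear(up(r,.1095),vel=.04)
    s=read_state(); print('down',s['wrist_force'].round(1),s['tcp_pos'].round(4),s['t'])
    let_go(); move_linear(up(r,.25),vel=.25)
E
python3 - <<'E'
from h import *
pickplace([.4525,.308],np.radians(31),1)
goto([.50,-.25,.26],np.radians(-15)); print(read_state()['t'])
c=snap('top','t10');d=snap('scene','s10')
cv2.imwrite('pics/m10.png',np.hstack([cv2.resize(d['color'][130:290,210:350,::-1],(420,480),interpolation=cv2.INTER_CUBIC),cv2.resize(c['color'][100:220,210:300,::-1],(360,480),interpolation=cv2.INTER_CUBIC)]))
E
```

```text
gap 45.73381814887429 grip 25.0003382563591 24.75
down [ 0.1  0.5 -1.1] [0.6685 0.0288 0.1093] 28.5833
31.4
```

View pics/m10.png

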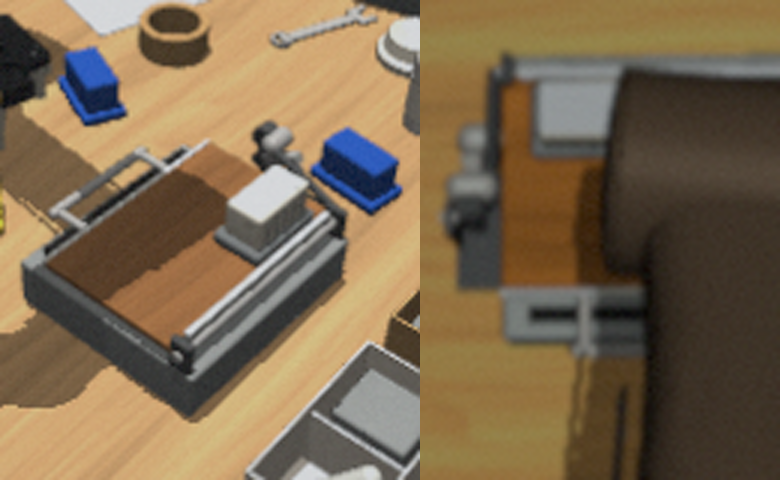

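Light_a stands upright along the strip (scene crop (268,210)). Now light_b.

```bash
python3 - <<'E'
from h import *
pickplace([.5207,-.3233],np.radians(-15),-1)
goto([.35,-.35,.30],np.radians(-15)); print(read_state()['t'])
c=snap('top','t11');d=snap('scene','s11')
cv2.imwrite('pics/m11.png',np.hstack([cv2.resize(d['color'][130:290,210:350,::-1],(390,446),interpolation=cv2.INTER_CUBIC),cv2.resize(c['color'][100:210,220:320,::-1],(405,446),interpolation=cv2.INTER_CUBIC)]))
v,u=np.mgrid[0:384,0:512]; R=world(c,np.c_[u.ravel(),v.ravel()]).reshape(384,512,3)
m=(R[...,2]>.135)&(R[...,2]<.155)&(abs(R[...,0]-.667)<.05)&(abs(R[...,1]+.025)<.12)
n,l=cv2.connectedComponents(m.astype(np.uint8))
for i in range(1,n):
    if (l==i).sum()>60:
        q=R[l==i]; r=cv2.minAreaRect((q[:,:2]*1000).astype(np.float32)); e=np.array(r[0])/1000-STRIP; print(r,np.median(q[:,2]).round(4),'from strip',(e@UX).round(4),'along',(e@UY).round(4))
br=(c['color'][...,0]>2.2*c['color'][...,2])&(R[...,2]>.075)&(R[...,2]<.105); br[:,:215]=0;br[:100]=0;br[185:]=0;br[:,330:]=0
q=R[br]; print('board tilt',np.polyfit(q[:,0],q[:,2],1))
E
```

```text
gap 46.094041091439834 grip 24.993755221366882 34.0333
down [ 0.3  0.4 -1.2] [ 0.6654 -0.0791  0.1093] 37.7667
40.9
((666.0858154296875, 32.130348205566406), (83.76792907714844, 48.847023010253906), 88.3244400024414) 0.1456 from strip -0.036 along 0.0571
((663.2534790039062, -75.97224426269531), (83.48287963867188, 45.29850769042969), 87.92009735107422) 0.1451 from strip -0.0358 along -0.051
board tilt [0.00013228 0.08988023]
```

View pics/m11.png

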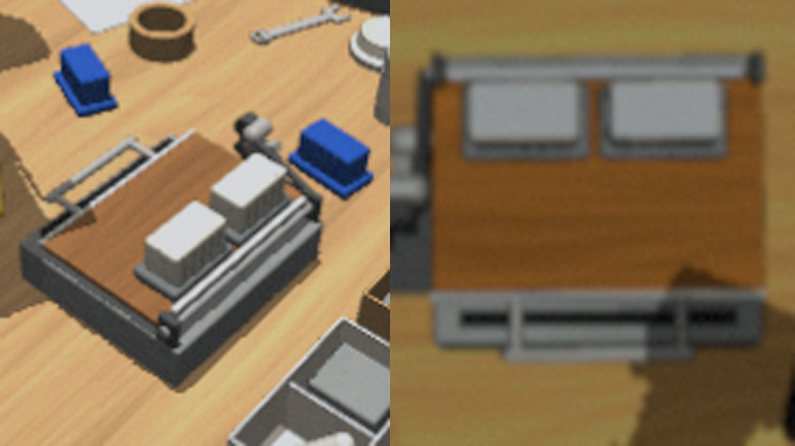

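Both lights stand in line (top crop (525,115) and (663,115)), about 6 mm from the strip and about 8 mm apart, and the board is flat. Hand in.

```bash
python3 -c "
from workcell import *
print(job_done(), read_state()['t'])"
```

```text
the job is handed in; nothing more can be done
the job is handed in; nothing more can be done
```

I released the board and brought it down flat, though it stuck at about 0.24 rad on the way and needed a light press; both lights then went upright in one row, about 6 mm from the strip and 8 mm apart, and the job was handed in at about 41 s.

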